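Clip the blue feeder driver onto the feeder-bank rail

TASK

Mount the blue driver module on the aluminium rail at its yellow mark: with the module tilted, hook the lip at its far end under the rail edge that faces away from the robot, then tilt the near end down until its red foot clip snaps under the near edge. Let go and leave it sitting flat on the rail; leave the orange module where it stands.

Things in the scene. Friction and masses are not known exactly. Their poses are not given: they have to be found in the camera images.
- blue_module: Loose blue box, 0.3 kg, on feet. x to clip end (to robot), z up; origin: lip tip, 16 mm over bench. Body x -28 to 90, y -19 to 19, z 22 (flat underside) to 82; grip sides near x 28, z 58. Arm x -28 to -17, down to z -16, bears the 6 mm lip, sloping down 25 deg to x 0; mouth above it 12 mm high at root, 20 at tip. Two legs x 80 to 90, to z -16. Mounted: origin at rail x -34 to -23, z 40.
- clip (a joint): Red spring clip between the blue module's legs, 14 mm wide. Metres: 0 relaxed, up to 0.018 pushed out (module +x), 250 N/m. Module axes: its bevel runs from x 71, z -15 up to the catch at x 58, z 12.5; pressed down (10 N) it gives about 10 mm over the rail's near edge, then springs back below 0.006: snapped. Hook end tilted 30 deg down, clip and legs clear the rail as the lip slides under.
- rail: Fixed aluminium T-rail on a 170 x 310 x 5 mm plate. Origin: on the bench under the middle of the 40 mm yellow mark; x across, towards the robot, y along (robot's right), z up. Top: flat at z 62, x -40 to 40, 6 mm thick, overhanging the 30 mm stem 25 mm each side; y -180 to 110. Grey blocks 100 mm high at y -184 to -98, black end plate 70 mm high at y 110.
- orange_module: The other loose module: orange, same shape, size, origin and axes as the blue one; stands on the bench and stays there.

How it is judged:
On the way:
1. the blue module's lip is under the rail's far edge while its clip end is still tilted up by more than 8 degrees (x of blue_module in the frame of rail between -0.0375 and -0.016 m and z of blue_module in the frame of rail between 0.025 and 0.056 m and angle between the z axis of blue_module and the z axis of rail, either way round above 0.14 rad), for 0.1 s.
At the end, for the whole second after the job is handed in: The blue module sits flat on the rail (within 4 degrees), its lip under the far edge and its clip sprung back under the near edge (less than 6 mm open), its middle within 18 mm of the middle of the yellow mark along the rail, released and at rest; the orange module within 30 mm of where it stood (x of blue_module in the frame of rail between -0.0375 and -0.018 m and z of blue_module in the frame of rail between 0.035 and 0.044 m and y of blue_module in the frame of rail between -0.018 and 0.018 m and angle between the z axis of blue_module and the z axis of rail, either way round below 0.07 rad and value of joint clip below 0.006 m and linear speed of blue_module below 0.02 m/s and distance of orange_module from where it was at the start of the episode below 0.03 m); the robot touches nothing.
It fails at once if the orange module is knocked over (angle between orange_module's own z axis and vertical above 0.5 rad).
It also fails if it takes over 48 s, if anything falls off the work surface, if the arm or the gripper's body presses on something with over 40 N, if the wrist force passes 120 N, or if a joint passes its speed limit or range.

ROBOT

A 6-joint arm with a two-finger parallel gripper is mounted at the origin on the work surface. World frame = base frame: x ahead of the robot, y to its left, z up, the work surface at z = 0. Lengths are in m, angles in rad, forces in N, time in s.
With the tool pointing down it reaches from about 0.3 to 0.775 m from the base axis. Payload 14.6 kg.
Tool frame: the origin (TCP) lies midway between the tips of the shut fingers; the grasp point (between the pads) lies 19 mm behind it; z points along the fingers, y is the line along which they close (so a half turn about z gives the same grasp; the last joint's range is limited). The gripper opens to 94 mm and grips with 3 to 60 N. Pads are 16 mm wide; open, the fingers measure 119 mm over their backs; the gripper's body (75 mm by 177 mm) begins 78 mm behind the grasp point.
Start: joints at [-1.218, 0.3, 1.521, -0, 1.321, -0.067], TCP at [0.224, -0.502, 0.205] pointing down, gripper open.
Joint ranges: [-3.03, 3.03], [-0.79, 2.21], [0.23, 2.52], [-1.04, 4.18], [0, 3.07], [-2.55, 2.55]. Speed limits (rad/s): [2.22, 2.22, 2.57, 3.14, 3.14, 3.14].

INTERFACE

Orientations are given as [roll, pitch, yaw] about the fixed x, y, z axes, in that order (R = Rz(yaw) Ry(pitch) Rx(roll)).
In Python, from station import telemetry, optics, ctrl gives the robot as it stands.
- The arm moves only by the tool carry_out, never from a script. Its argument "plan" is a list that holds one entry, the list of rows, each a list of 7 numbers: the shift along the tool's x, y, z in mm, then the turn, a rotation vector about the tool's x, y, z in rad, then the finger opening in mm, from 0 to 94. A call has 1 to 20 rows; each row shifts and turns the commanded pose from where the row before left it, along the tool's axes as they then stand; what a row does not reach is not made up. A row lasts 1/12 s, in which the tool goes at most 41.7 mm and 7.16 degrees, less where a joint would pass 70% of its speed; a pose out of reach is approached as far as the arm can. A call with a gripper value outside its range is refused whole. The fingers move at their own pace and stop on an object; "squeeze" is the grip in N (left out, the last holds). Time passes only in rows, so rows that do not move let the fingers close. It gives the time, the measured TCP pose, the force, the opening and the grip force at its end, in the units of the state.
- telemetry.get_obs(): the state, without advancing time (a new reading comes with each control period).
- optics.camera(name): name is "scene" or "top"; returns a dict with "pixels" (480x640x3 uint8, red, green, blue), "intrinsics" (3x3 intrinsics, pixels), "origin" and "rotation" of the camera in the world. Camera axes: x right, y down, z forward; pixel columns grow to the right and rows downward; lengths in m; the calibration is good to about 2 mm. A picture is of the moment at which its call begins. There is no depth.
- ctrl.hand_in(): hands the job in; it is judged then, once.
The state is a dict: "time_s": time; "qpos": joint angles; "joint_vel": joint speeds; "tau": joint torques, N m; "ee_pos": TCP position; "eef_rot": TCP orientation; "force": force on the tool from outside, world axes, zero at the start; "moment": the same for the moment, N m; "grip_width": finger opening in m; "grip_force": force on a finger pad.
Only numpy, scipy, OpenCV 4.12 (cv2) and the standard library are available. Lean on these libraries where they do the work, as an engineer would, in place of code of your own. Each camera call takes 0.05 s, during which the arm holds its last target. There are 200 camera calls.

## Working session

There is one attempt and no reset: what is moved stays moved. The work goes in short steps, Python scripts to look and compute and a tool call to move; the robot and the scene stay as the last step left them, time stands still between calls to the robot, and variables do not carry over. Pictures are saved under pics/ and viewed, at most 10 in all, crops included, and the job is handed in when it is done.

Besides the shell and the picture viewer there is one more tool, called after "Request:" as a command line: name --argument value ..., lists and objects as JSON in quotes. carry_out: Moves the arm, as the interface text tells. Its arguments: {"type":"object","properties":{"plan":{"type":"array","items":{"type":"array","items":{"type":"array","items":{"type":"number"}}}},"squeeze":{"type":"number"}},"required":["plan"]}

```bash
mkdir -p pics
python3 - <<'E'
from station import telemetry, optics
import cv2,numpy as np
for n in ("scene","top"):
    c=optics.camera(n); cv2.imwrite(f"pics/{n}0.png",c["pixels"][:,:,::-1])
    np.savez(n+"0.npz",**c); print(n,c["intrinsics"],c["origin"],c["rotation"])
print(telemetry.get_obs())
E
```

```text
scene [[542.79587149   0.         315.82516582]
 [  0.         542.79587149 247.45951238]
 [  0.           0.           1.        ]] [1.11257223 0.12252891 0.58182507] [-2.34679222e+00 -1.90107559e-03  1.91226952e+00]
top [[602.4115696    0.         320.14886271]
 [  0.         602.4115696  234.71325678]
 [  0.           0.           1.        ]] [ 0.44634157 -0.05915886  0.96583101] [-2.97416032 -0.01121696 -1.58441636]
{'time_s': 0.1, 'qpos': array([-1.21760086e+00,  3.00405629e-01,  1.52148696e+00,  1.04710389e-05,
        1.32074787e+00, -6.66210797e-02]), 'joint_vel': array([ 0.00052155, -0.00131987, -0.00016248,  0.00149703, -0.00096094,
        0.00048611]), 'tau': array([-4.18286054e-04, -5.32650733e+01, -3.53285694e+01,  7.08905957e-02,
        2.34738778e-02, -6.66211849e-05]), 'ee_pos': array([ 0.2240838 , -0.50202361,  0.20496207]), 'eef_rot': array([-3.14054785e+00, -7.98740413e-05,  4.19813910e-01]), 'force': array([-0.03673883,  0.62159947, -0.48063324]), 'moment': array([0.03242358, 0.01651151, 0.04568138]), 'grip_force': 0.0, 'grip_width': 0.09414501618384027}
```

View pics/scene0.png

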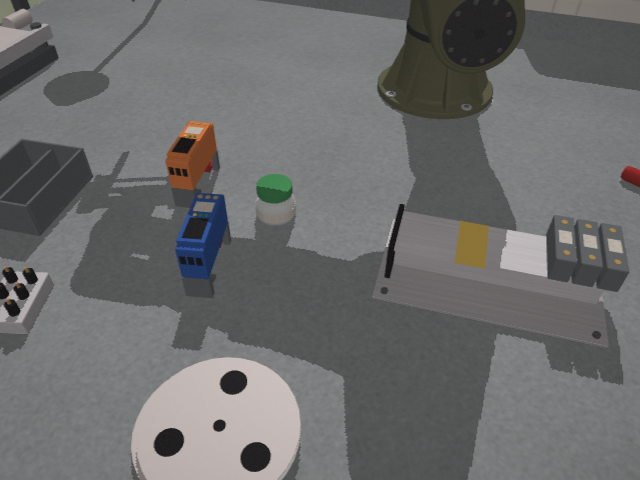

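View pics/top0.png

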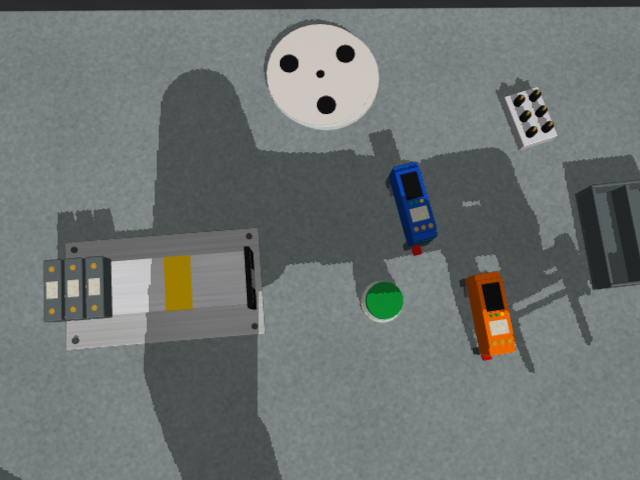

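The scene shows the blue module at about (203,235), the orange at (193,155), and the rail's yellow mark at (472,245). In the top view, blue is at (413,205) with its clip at (417,250), orange at (490,315), and the yellow mark at (178,283). Next I'll measure by colour mask.

```bash
cat > h.py <<'E'
import cv2,numpy as np
from scipy.spatial.transform import Rotation as R
def load(n): return dict(np.load(n))
def ray(c,uv):
    uv=np.atleast_2d(uv).astype(float); K=c["intrinsics"]
    d=np.c_[(uv-K[:2,2])/K[0,0],np.ones(len(uv))]
    return d@R.from_euler("xyz",c["rotation"]).as_matrix().T
def plane(c,uv,z):
    d=ray(c,uv); o=c["origin"]; return o+d*((z-o[2])/d[:,2])[:,None]
def proj(c,P):
    p=(np.atleast_2d(P)-c["origin"])@R.from_euler("xyz",c["rotation"]).as_matrix()
    return p[:,:2]/p[:,2:]*c["intrinsics"][0,0]+c["intrinsics"][:2,2]
def mask(c,h0,h1,s=120,v=40):
    return cv2.inRange(cv2.cvtColor(c["pixels"],cv2.COLOR_RGB2HSV),(h0,s,v),(h1,255,255))
def big(m):
    return max(cv2.findContours(m,cv2.RETR_EXTERNAL,cv2.CHAIN_APPROX_NONE)[0],key=cv2.contourArea)
E
python3 - <<'E'
from h import *
t=load("top0.npz"); s=load("scene0.npz")
for n,c in(("top",t),("scene",s)):
    k=big(mask(c,20,32)); b=cv2.boxPoints(cv2.minAreaRect(k)); a=cv2.approxPolyDP(k,4,True)[:,0]
    print(n,"yellow",a.tolist(),plane(c,a,.062).round(4).tolist(), "cent",plane(c,k[:,0].mean(0),.062).round(4))
k=big(mask(t,100,130)); print("blue",cv2.approxPolyDP(cv2.convexHull(k),2,True)[:,0].tolist())
x=t["pixels"][150:265,375:450]; y=s["pixels"][185:285,165:240]
f=lambda i:cv2.resize(i,(400,560),interpolation=cv2.INTER_NEAREST)
cv2.imwrite("pics/crop0.png",np.hstack([f(x),f(y)])[:,:,::-1])
E
```

```text
top yellow [[189, 255], [164, 257], [166, 310], [192, 308]] [[0.5702, 0.127, 0.062], [0.5676, 0.1645, 0.062], [0.4882, 0.1592, 0.062], [0.4906, 0.1208, 0.062]] cent [[0.5286 0.1431 0.062 ]]
scene yellow [[461, 221], [455, 262], [484, 267], [487, 226]] [[0.4915, 0.1247, 0.062], [0.5768, 0.1299, 0.062], [0.5731, 0.1674, 0.062], [0.4898, 0.1613, 0.062]] cent [[0.5354 0.1461 0.062 ]]
blue [[416, 162], [437, 235], [427, 242], [408, 246], [389, 175], [395, 166]]
```

View pics/crop0.png

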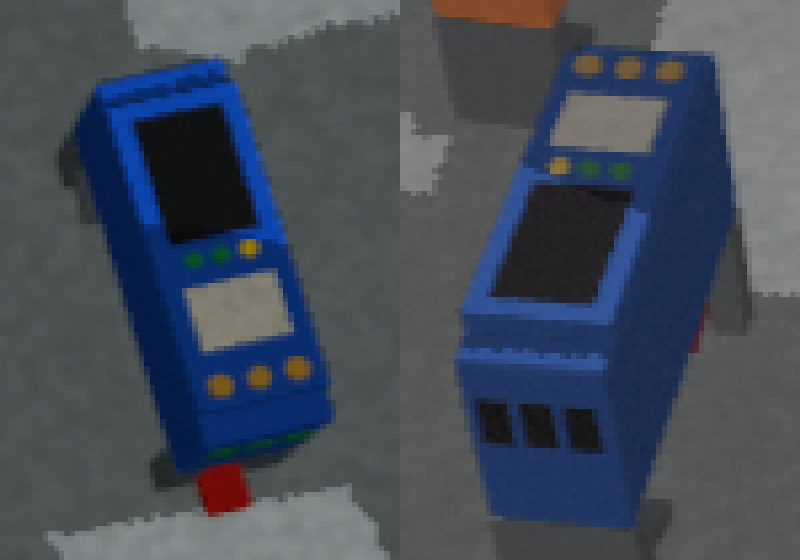

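The crop shows the centreline features on top: screen (195,174), LED (221,255), label (238,312) and middle screw (260,377) in crop pixels. I'll cast those onto z = 0.098.

Run:
```python
from h import *
t=load("top0.npz"); s=load("scene0.npz")
f=np.array([(195,174),(221,255),(238,312),(260,377)])
P=plane(t,f/[400/75,560/115]+[375,150],.098)
g=np.array([(562,247),(590,168),(607,123),(628,68)])
Q=plane(s,(g-[400,0])/[400/75,5.6]+[165,185],.098)
for A in(P,Q):
    v=A[0]-A[-1]; print("axis pts",A[:,:2].round(4).tolist(),"yaw",np.arctan2(v[1],v[0]).round(3))
# far edge of top face and near edge
e=np.array([(100,85),(225,62),(205,430),(328,385)])
print("top-cam far L,R near L,R @.098",plane(t,e/[400/75,560/115]+[375,150],.098)[:,:2].round(4).tolist())
e=np.array([(457,350),(607,360),(570,47),(715,57)])
uv=(e-[400,0])/[400/75,5.6]+[165,185]
print("scene far(z.09) near(.098)",plane(s,uv[:2],.09)[:,:2].round(4).tolist(),plane(s,uv[2:],.098)[:,:2].round(4).tolist())
e=np.array([(490,515),(635,525)])
print("scene far bottom(z.038)",plane(s,(e-[400,0])/[400/75,5.6]+[165,185],.038)[:,:2].round(4).tolist())
m=mask(t,0,6,150)|mask(t,174,180,150); m[:150]=0;m[265:]=0
k=big(m);print("red",k[:,0].min(0),k[:,0].max(0),plane(t,k[:,0].mean(0),.016)[0])
# rail yaw from plate long edges
for a,b in(((66,243),(258,229)),((68,349),(264,333))):
    q=plane(t,[a,b],.005); d=q[0]-q[1]; print("plate",q[:,:2].round(4).tolist(),np.linalg.norm(d).round(4),"yaw",(np.arctan2(d[1],d[0])-np.pi/2).round(4))
```

```text
axis pts [[0.665, -0.2076], [0.6397, -0.2138], [0.622, -0.2178], [0.6019, -0.223]] yaw 0.24
axis pts [[0.6686, -0.2027], [0.6411, -0.2096], [0.6246, -0.2135], [0.6038, -0.2184]] yaw 0.238
top-cam far L,R near L,R @.098 [[0.6933, -0.182], [0.7002, -0.2174], [0.586, -0.2072], [0.5993, -0.2417]]
scene far(z.09) near(.098) [[0.7011, -0.215], [0.6918, -0.1792]] [[0.6015, -0.2368], [0.5921, -0.1988]]
scene far bottom(z.038) [[0.7049, -0.2138], [0.6955, -0.1776]]
red [412 245] [421 255] [ 0.5805897  -0.22491183  0.016     ]
plate [[0.5999, 0.3363], [0.6191, 0.0283]] 0.3086 yaw 0.0625
plate [[0.4324, 0.3237], [0.4529, 0.0183]] 0.3061 yaw 0.067
```

Request:
carry_out --plan '[[[36,-6.7,0,0,0,0,94],[36,-6.7,0,0,0,0,94],[36,-6.7,0,0,0,0,94],[36,-6.7,0,0,0,0,94],[36,-6.7,0,0,0,0,94],[36,-6.7,0,0,0,0,94],[36,-6.7,0,0,0,0,94],[36,-6.7,0,0,0,0,94],[36,-6.7,0,0,0,0,94],[36,-6.7,0,0,0,0,94],[36,-6.7,0,0,0,0,94],[36,-6.7,0,0,0,0,94],[36,-6.7,0,0,0,0,94],[34,-7.3,0,0,0,0,94],[0,0,0,0,0,0.09,94],[0,0,0,0,0,0.09,94],[0,0,0,0,0,0,94],[0,0,0,0,0,0,94]]]' --squeeze 50

```text
time_s: 1.6
ee_pos: [0.644, -0.2114, 0.205]
eef_rot: [-3.141, 0.001, 0.242]
force: [0.4, -0.4, 0.6]
grip_width: 0.0942
grip_force: 0.0
```

Request:
carry_out --plan '[[[0,0,25,0,0,0,94],[0,0,25,0,0,0,94],[0,0,25,0,0,0,94],[0,0,25,0,0,0,94],[0,0,20,0,0,0,94],[0,0,15,0,0,0,94],[0,0,10,0,0,0,94],[0,0,5,0,0,0,94],[0,0,0,0,0,0,30],[0,0,0,0,0,0,30],[0,0,0,0,0,0,30],[0,0,0,0,0,0,30],[0,0,0,0,0,0,30],[0,0,0,0,0,0,30],[0,0,0,0,0,0,30],[0,0,0,0,0,0,30],[0,0,0,0,0,0,30],[0,0,0,0,0,0,30]]]'

```text
time_s: 3.1
ee_pos: [0.6441, -0.2114, 0.0555]
eef_rot: [3.142, -0.0, 0.24]
force: [-0.2, 0.0, 0.2]
grip_width: 0.0378
grip_force: 49.9
```

Request:
carry_out --plan '[[[0,0,-25,0,0,0,30],[0,0,-30,0,0,0,30],[0,0,-35,0,0,0,30],[0,0,-35,0,0,0,30],[0,0,-25,0,0,0,30],[2.8,-20,0,0,0,0,30],[2.8,-30,0,0,0,0,30],[2.8,-30,0,0,0,0,30],[2.8,-30,0,0,0,0,30],[2.8,-32,0,0,0,0,30],[2.8,-32,0,0,0,0,30],[2.8,-32,0,0,0,0,30],[2.8,-32,0,0,0,0,30],[2.8,-32,0,0,0,0,30],[2.8,-32,0,0,0,0,30],[2.8,-32,0,0,0,0,30],[3.2,-28,0,0,0,0,30],[0,0,0,0,0,0.09,30],[0,0,0,0,0,0.085,30],[0,0,0,0,0,0,30]]]'

```text
time_s: 4.77
ee_pos: [0.5908, 0.1488, 0.2048]
eef_rot: [3.141, 0.001, 0.062]
force: [0.4, 0.6, -4.1]
grip_width: 0.0378
grip_force: 50.0
```

Request:
carry_out --plan '[[[0,0,0,0,-0.0873,0,30],[0,0,0,0,-0.0873,0,30],[0,0,0,0,-0.0873,0,30],[0,0,0,0,-0.0873,0,30],[0,0,0,0,-0.0873,0,30],[0,0,0,0,-0.0873,0,30],[0,0,0,0,0,0,30],[0,0,0,0,0,0,30]]]'

```text
time_s: 5.43
ee_pos: [0.5915, 0.148, 0.2035]
eef_rot: [-3.141, 0.523, 0.066]
force: [0.0, -0.4, -3.3]
grip_width: 0.0379
grip_force: 50.0
```

Run:
```python
from station import telemetry, optics
import cv2,numpy as np
for n in ("scene","top"):
    c=optics.camera(n); np.savez(n+"1.npz",**c)
a=np.load("scene1.npz")["pixels"][100:340,330:640];b=np.load("top1.npz")["pixels"][140:370,20:320]
f=lambda i:cv2.resize(i,(800,300) if 0 else (400,300),interpolation=cv2.INTER_CUBIC)
cv2.imwrite("pics/h1.png",cv2.resize(np.hstack([f(a),f(b)]),(800,300))[:,:,::-1])
o=telemetry.get_obs();print(o["ee_pos"],o["eef_rot"])
```

```text
[0.59123596 0.1482186  0.20582942] [-3.14079281  0.52027627  0.06603541]
```

View pics/h1.png

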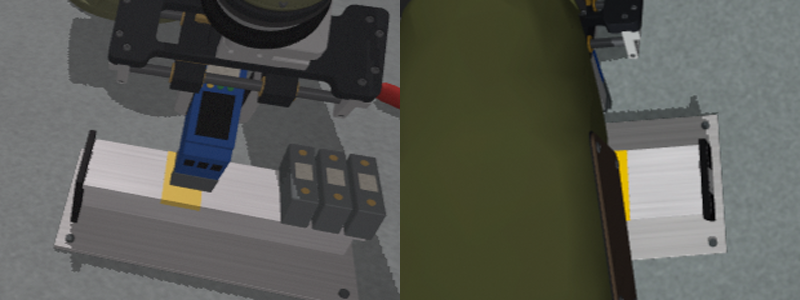

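The scene view shows the module hanging tilted over the yellow mark with its hook end low; body bottom is about (180,170)–(222,180) in the crop and the arm tip about (171,183)–(212,190). I'll check the grasp offset against the predicted corners.

Run:
```python
from h import *
s=load("scene1.npz"); T=np.array([.59124,.14822,.20583]); Rt=R.from_euler("xyz",[-3.14079,.52028,.06604]).as_matrix()
Rm=Rt@np.diag([-1,1,-1])
M=lambda p:T+(np.array(p)/1000-[.028,0,.039])@Rm.T
print("pred bodybottom",proj(s,M([[-28,19,22],[-28,-19,22]])).round(1).tolist(),"arm",proj(s,M([[-28,19,-16],[-28,-19,-16]])).round(1).tolist())
print("1mm along module x ->px",(proj(s,M([[-27,0,22]]))-proj(s,M([[-28,0,22]]))).round(2), "1mm z",(proj(s,M([[-28,0,23]]))-proj(s,M([[-28,0,22]]))).round(2), "1mm y",(proj(s,M([[-28,1,22]]))-proj(s,M([[-28,0,22]]))).round(2))
k=big(mask(s,100,130)); print("blue",cv2.approxPolyDP(cv2.convexHull(k),2,True)[:,0].tolist())
x=s["pixels"][190:265,450:525]
cv2.imwrite("pics/c2.png",cv2.resize(x,(600,600),interpolation=cv2.INTER_NEAREST)[:,:,::-1])
```

```text
pred bodybottom [[465.1, 233.7], [499.6, 240.0]] arm [[461.0, 243.4], [493.6, 249.5]]
1mm along module x ->px [[ 0.14 -0.83]] 1mm z [[ 0.14 -0.27]] 1mm y [[-0.91 -0.17]]
blue [[488, 167], [519, 172], [508, 228], [498, 243], [466, 237], [474, 192], [481, 174]]
```

View pics/c2.png

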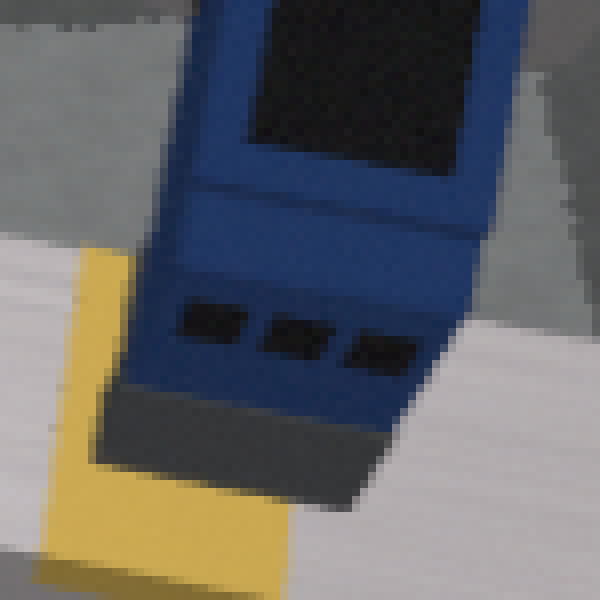

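Request:
carry_out --plan '[[[7.5,0,13,0,0,0,30],[7.5,0,13,0,0,0,30],[7.5,0,13,0,0,0,30],[7.5,0,13,0,0,0,30],[7.5,0,13,0,0,0,30],[7.5,0,13,0,0,0,30],[7.5,0,13,0,0,0,30],[0,0,0,0,0,0,30],[0,0,0,0,0,0,30],[0,0,0,0,0,0,30]]]'

```text
time_s: 6.37
ee_pos: [0.5915, 0.1484, 0.1018]
eef_rot: [-3.141, 0.521, 0.065]
force: [1.2, -0.2, -3.5]
grip_width: 0.0378
grip_force: 50.0
```

Run:
```python
from station import optics
import cv2,numpy as np
c=optics.camera("scene"); np.savez("scene2.npz",**c)
cv2.imwrite("pics/s2.png",cv2.resize(c["pixels"][180:300,400:560],(800,600),interpolation=cv2.INTER_CUBIC)[:,:,::-1])
```

```text
(no output)
```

View pics/s2.png

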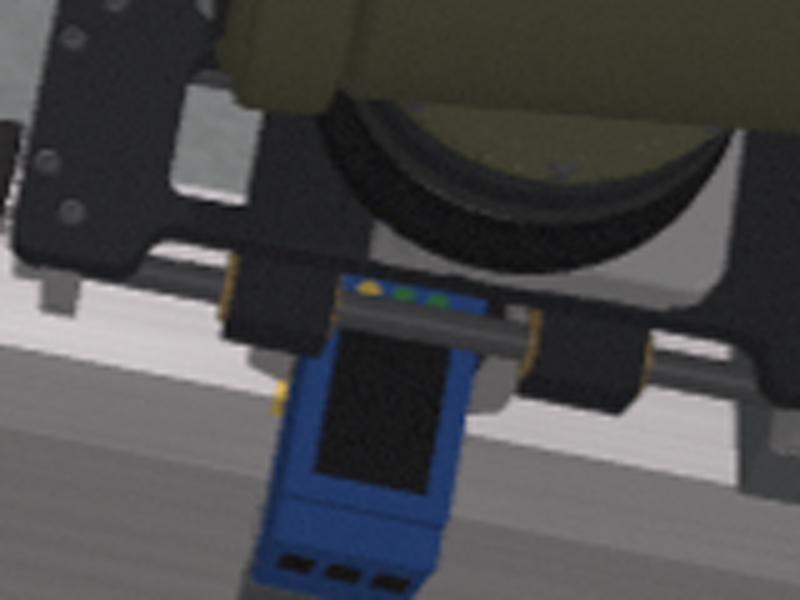

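The module sits beyond the far edge at the mark, with its yellow left edge visible at (280,395), and no contact force. Next is the slide toward the robot.

Request:
carry_out --plan '[[[1,0,1.7,0,0,0,30],[-3.46,0,2,0,0,0,30],[-3.46,0,2,0,0,0,30],[-3.46,0,2,0,0,0,30],[-3.46,0,2,0,0,0,30],[-3.46,0,2,0,0,0,30],[-3.46,0,2,0,0,0,30],[-3.46,0,2,0,0,0,30],[-3.46,0,2,0,0,0,30],[-3.46,0,2,0,0,0,30],[0,0,0,0,0,0,30],[0,0,0,0,0,0,30]]]'

```text
time_s: 7.42
ee_pos: [0.5552, 0.146, 0.0986]
eef_rot: [-3.142, 0.524, 0.065]
force: [0.7, 0.7, -4.3]
grip_width: 0.0379
grip_force: 50.0
```

Request:
carry_out --plan '[[[-2.6,0,1.5,0,0,0,30],[-2.6,0,1.5,0,0,0,30],[0,0,0,0,0,0,30],[0,0,0,0,0,0,30],[-0.93,0,2.1,0,0.0436,0,30],[-1.0,0,2.05,0,0.0436,0,30],[-1.1,0,2.0,0,0.0436,0,30],[-1.2,0,1.95,0,0.0436,0,30],[-1.3,0,1.9,0,0.0436,0,30],[-1.35,0,1.85,0,0.0436,0,30],[0,0,0,0,0,0,30],[0,0,0,0,0,0,30]]]'

```text
time_s: 8.42
ee_pos: [0.5379, 0.1449, 0.0908]
eef_rot: [-3.142, 0.263, 0.065]
force: [-0.6, 0.3, -3.9]
grip_width: 0.0379
grip_force: 50.0
```

Run:
```python
from h import *
from station import optics,telemetry
c=optics.camera("scene"); np.savez("scene3.npz",**c)
o=telemetry.get_obs(); T=o["ee_pos"];Rt=R.from_euler("xyz",o["eef_rot"]).as_matrix();Rm=Rt@np.diag([-1,1,-1])
M=lambda p:T+(np.array(p)/1000-[.031,0,.039])@Rm.T
print(T,o["eef_rot"],o["force"],o["moment"])
print("pred",proj(c,M([[-28,19,22],[-28,-19,22]])).round(1).tolist())
print("blue",cv2.approxPolyDP(cv2.convexHull(big(mask(c,100,130))),2,True)[:,0].tolist())
cv2.imwrite("pics/s3.png",cv2.resize(c["pixels"][180:300,400:560],(800,600),interpolation=cv2.INTER_CUBIC)[:,:,::-1])
```

```text
[0.53815356 0.14486336 0.09054498] [-3.14151846  0.2636937   0.06473035] [-0.99022753  0.98318335 -2.92625023] [ 0.10073163  0.08671198 -0.08050031]
pred [[452.3, 271.3], [481.7, 277.2]]
blue [[497, 200], [498, 211], [492, 247], [483, 274], [480, 276], [454, 270], [461, 232], [472, 198]]
```

View pics/s3.png

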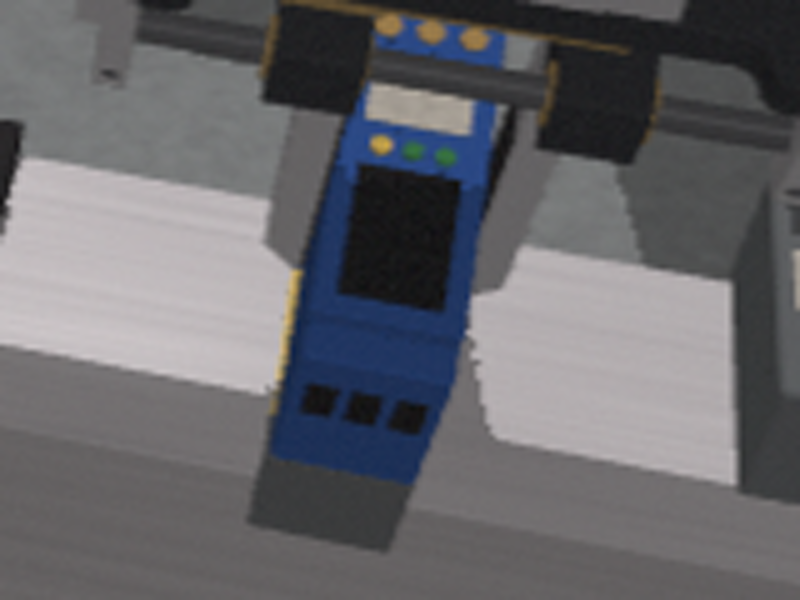

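The hook sits under the far edge, the module is straight along the rail, and the arm shows at (330,500) below the rail top. I'll keep tilting it down in stages.

Request:
carry_out --plan '[[[-1.1,0,2.4,0,0.0436,0,30],[-1.2,0,2.35,0,0.0436,0,30],[0,0,0,0,0,0,30],[0,0,0,0,0,0,30]]]'

```text
time_s: 8.8
ee_pos: [0.5346, 0.1446, 0.0862]
eef_rot: [3.142, 0.178, 0.065]
force: [-2.8, -0.3, -3.2]
grip_width: 0.0377
grip_force: 50.0
```

Request:
carry_out --plan '[[[-1.3,0,2.3,0,0.0436,0,30],[-0.7,0,1.1,0,0.0218,0,30],[0,0,0,0,0,0,30],[0,0,0,0,0,0,30]]]'

```text
time_s: 9.13
ee_pos: [0.5326, 0.1445, 0.0835]
eef_rot: [-3.142, 0.111, 0.065]
force: [-4.4, -0.3, 0.6]
grip_width: 0.0381
grip_force: 50.0
```

Request:
carry_out --plan '[[[-1.4,0,1.6,0,0.037,0,30],[0,0,0,0,0,0,30],[-1.5,0,1.5,0,0.037,0,30],[0,0,0,0,0,0,30],[0,0,0,0,0,0,30]]]'

```text
time_s: 9.55
ee_pos: [0.5295, 0.1443, 0.0806]
eef_rot: [-3.142, 0.037, 0.065]
force: [-2.2, -0.4, -1.0]
grip_width: 0.0378
grip_force: 50.0
```

Request:
carry_out --plan '[[[-1.5,0,1.3,0,0.037,0,30],[0,0,0,0,0,0,30],[0,0,0,0,0,0,30]]]'

```text
time_s: 9.8
ee_pos: [0.5279, 0.1442, 0.0795]
eef_rot: [-3.141, -0.0, 0.065]
force: [0.9, -0.2, 1.9]
grip_width: 0.0381
grip_force: 50.0
```

The clip force has dropped to zero, so it appears to have snapped. A small extra press will confirm before I release.

Request:
carry_out --plan '[[[0,0,0.7,0,0.012,0,30],[0,0,0,0,0,0,30],[0,0,0,0,0,0,30]]]'

```text
time_s: 10.05
ee_pos: [0.5283, 0.1443, 0.0795]
eef_rot: [-3.141, -0.014, 0.065]
force: [-1.3, 1.0, 10.1]
grip_width: 0.0377
grip_force: 50.0
```

Request:
carry_out --plan '[[[0,0,0,0,0,0,80],[0,0,0,0,0,0,80],[0,0,0,0,0,0,80],[0,0,0,0,0,0,80],[0,0,0,0,0,0,80],[0,0,0,0,0,0,80],[0,0,-10,0,0,0,80],[0,0,-20,0,0,0,80],[0,0,-30,0,0,0,80],[0,0,-35,0,0,0,80],[0,0,-35,0,0,0,80],[0,0,-20,0,0,0,80],[-30,30,0,0,0,0,80],[-30,30,0,0,0,0,80],[-30,30,0,0,0,0,80],[0,30,0,0,0,0,80],[0,30,0,0,0,0,80],[0,30,0,0,0,0,80],[0,0,0,0,0,0,80]]]'

```text
time_s: 11.63
ee_pos: [0.4488, -0.0433, 0.2282]
eef_rot: [3.141, -0.014, 0.062]
force: [0.4, 0.4, -0.5]
grip_width: 0.0797
grip_force: 0.0
```

Run:
```python
from h import *
from station import optics
s=optics.camera("scene"); t=optics.camera("top"); np.savez("scene4.npz",**s); np.savez("top4.npz",**t)
f=lambda i:cv2.resize(i,(400,400),interpolation=cv2.INTER_CUBIC)
cv2.imwrite("pics/s4.png",np.hstack([f(s["pixels"][160:310,410:560]),f(t["pixels"][200:350,100:250])])[:,:,::-1])
```

```text
(no output)
```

View pics/s4.png

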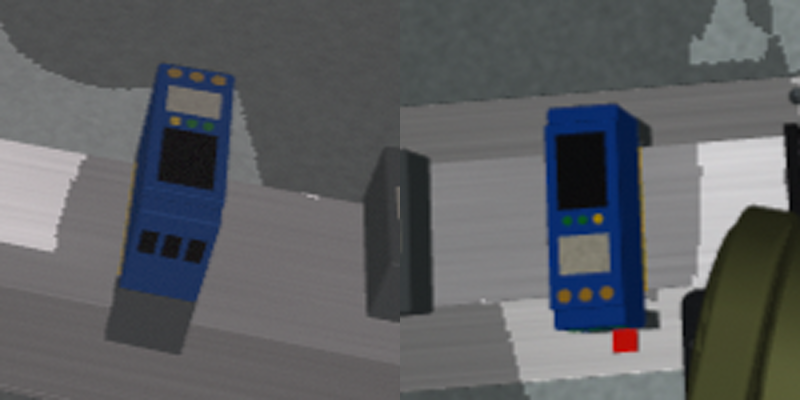

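The scene view shows the module sitting flat, hiding the yellow mark. In the top view it lies along the rail's cross axis, and the red clip tab shows at (625,340). I'll check height, tilt, y and clip numerically.

Run:
```python
from h import *
t=load("top4.npz");s=load("scene4.npz")
k=400/150
A=np.array([(582,170),(586,294)],float);B=np.array([(188,158),(197,76)],float)
A=(A-[400,0])/k+[100,200];B=B/k+[410,160]
da,db=ray(t,A),ray(s,B); P=[]
for a,b in zip(da,db):
    l=np.linalg.lstsq(np.c_[a,-b],s["origin"]-t["origin"],rcond=None)[0]; P.append((t["origin"]+a*l[0]+s["origin"]+b*l[1])/2)
P=np.array(P);print("screen,screw",P.round(4),"tilt",np.arctan2(P[1,2]-P[0,2],np.linalg.norm(P[1,:2]-P[0,:2])).round(3))
q=plane(t,A,.122)[:,:2]
ex=-np.array([np.cos(.065),np.sin(.065)]);ey=np.array([-ex[1],ex[0]])
print("rail xy of both (top cam, rail as top cam saw)",[( (p-[.52915,.1429])@np.c_[ex,ey]*1000).round(1) for p in q])
def red(c,lo,hi):
    m=mask(c,0,6,150)|mask(c,174,180,150);z=np.zeros_like(m);z[lo[1]:hi[1],lo[0]:hi[0]]=m[lo[1]:hi[1],lo[0]:hi[0]]
    kk=big(z)[:,0]; y=kk[:,1].max(); return np.array([kk[kk[:,1]==y,0].mean(),y])
t0=load("top0.npz")
r1=red(t,(100,200),(250,350)); r0=red(t0,(380,230),(450,265))
s0=np.array([[(195,174),(260,377)]],float)[0]/[400/75,560/115]+[375,150]
for n,r,ss,zt,dz in(("bench",r0,s0,.098,0),("rail",r1,A,.122,.024)):
    for zc in(.016,.03,.045):
        S=plane(t,ss,zt)[:,:2];u=(S[1]-S[0])/np.linalg.norm(S[1]-S[0])
        print(n,"screen-screw",(np.linalg.norm(S[1]-S[0])*1e3).round(1),"zc",zc,"screw->red tip mm",((plane(t,r,zc+dz)[0,:2]-S[1])@u*1e3).round(1))
for n,c in(("before",t0),("after",t)):
    kk=big(mask(c,8,18,180)); print("orange",n,kk[:,0].mean(0).round(1))
```

```text
screen,screw [[0.55   0.1457 0.1202]
 [0.4848 0.1417 0.1207]] tilt 0.007
rail xy of both (top cam, rail as top cam saw) [array([-20.8,   0.8]), array([44.3,  0.5])]
bench screen-screw 64.9 zc 0.016 screw->red tip mm 28.4
bench screen-screw 64.9 zc 0.03 screw->red tip mm 29.7
bench screen-screw 64.9 zc 0.045 screw->red tip mm 31.0
rail screen-screw 65.1 zc 0.016 screw->red tip mm 27.9
rail screen-screw 65.1 zc 0.03 screw->red tip mm 28.2
rail screen-screw 65.1 zc 0.045 screw->red tip mm 28.6
orange before [490.4 313.9]
orange after [490.4 313.9]
```

The module is flat (tilt 0.007), at rail y about 1 mm, with the clip back at its relaxed position and the orange module unmoved. I'm handing it in.

```bash
python3 -c "
from station import ctrl
print(ctrl.hand_in())"
```

```text
the job is handed in; nothing more can be done
None
```

I mounted the blue module flat on the rail, about 1 mm from the middle of the yellow mark, with its clip snapped and the orange module unmoved by my camera measurements, and handed the job in; the hand-in returned no verdict.

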